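# Release blood tubes in order of draw

### The job

Lay out the tubes for a blood draw: with a fingertip, press down the green paddle of the lane that holds the blue-capped tube, so that its gate lifts and the tube rolls down into the pocket at the lower end, and let the paddle come back up; then do the same for the red-capped tube. Leave the yellow-capped tube behind its gate, and do not touch or lift any tube. Leave the bottle, jar and tape roll where they stand.

Things in the scene. Friction and masses are not known exactly. Their poses are not given: they have to be found in the camera images.
- dispenser: fixed white tube dispenser, 175 x 292 x 120 mm: three sloping lanes side by side, centred at its y = +92 (left), 0 (middle), -92 mm (right). Origin on the work surface; x points down the lanes: paddles x = -120 (robot's side), pivot rod x = -42, z = 112, gates x = 30, pocket at the lower end x = 80 to 110 (a tube rests there at x about 101). Yaw up to 20 degrees either way.
- pad_left (a point): green press paddle at the near end of the left lane's rocking lever, 34 x 44 mm, 8 mm thick, with a white patch on top; point at the centre of its top face, 119 mm above the work surface at rest; 78 mm from the pivot, it sinks about 25 mm when fully pressed. Nothing lies under it, nothing stands above it.
- lever_left: rocking lever of the left lane, green; origin on its pivot, x towards the gate, level at rest (gate down, shut). Pressing the paddle tilts it up to 18 degrees (hard stop), which raises the two-tined steel gate at its other end by about 25 mm; the tube passes from about 8 degrees. A spring returns it when let go; the paddle takes 2 to 5 N.
- pad_middle (a point): green press paddle at the near end of the middle lane's rocking lever, 34 x 44 mm, 8 mm thick, with a white patch on top; point at the centre of its top face, 119 mm above the work surface at rest; 78 mm from the pivot, it sinks about 25 mm when fully pressed. Nothing lies under it, nothing stands above it.
- lever_middle: rocking lever of the middle lane, green; origin on its pivot, x towards the gate, level at rest (gate down, shut). Pressing the paddle tilts it up to 18 degrees (hard stop), which raises the two-tined steel gate at its other end by about 25 mm; the tube passes from about 8 degrees. A spring returns it when let go; the paddle takes 2 to 5 N.
- pad_right (a point): green press paddle at the near end of the right lane's rocking lever, 34 x 44 mm, 8 mm thick, with a white patch on top; point at the centre of its top face, 119 mm above the work surface at rest; 78 mm from the pivot, it sinks about 25 mm when fully pressed. Nothing lies under it, nothing stands above it.
- lever_right: rocking lever of the right lane, green; origin on its pivot, x towards the gate, level at rest (gate down, shut). Pressing the paddle tilts it up to 18 degrees (hard stop), which raises the two-tined steel gate at its other end by about 25 mm; the tube passes from about 8 degrees. A spring returns it when let go; the paddle takes 2 to 5 N.
- tube_blue: loose white blood tube with a blue cap (30 mm long) and a blue band, 16 mm diameter, 80 mm long, lying across a lane (along y), at first behind its gate at x about 20, z about 60 mm in the dispenser frame; the lane varies. Origin at its centre on its axis (it turns about its y axis as it rolls; cap at +y). Once its gate is up it rolls into the pocket within about a second.
- tube_red: loose white blood tube with a red cap (30 mm long) and a red band, 16 mm diameter, 80 mm long, lying across a lane (along y), at first behind its gate at x about 20, z about 60 mm in the dispenser frame; the lane varies. Origin at its centre on its axis (it turns about its y axis as it rolls; cap at +y). Once its gate is up it rolls into the pocket within about a second.
- tube_yellow: loose white blood tube with a yellow cap (30 mm long) and a yellow band, 16 mm diameter, 80 mm long, lying across a lane (along y), at first behind its gate at x about 20, z about 60 mm in the dispenser frame; the lane varies. Origin at its centre on its axis (it turns about its y axis as it rolls; cap at +y). Once its gate is up it rolls into the pocket within about a second.
- bottle: white bottle with a blue cap, 52 mm diameter, 125 mm high, standing beside the dispenser; origin under its centre. Bystander.
- jar: clear jar with an orange lid, 60 mm diameter, 70 mm high, standing beside the dispenser; origin under its centre. Bystander.
- tape: white tape roll lying flat, 68 mm diameter, 25 mm high; origin under its centre. Bystander.
Not all that is in view belongs to the job. There is more than one size of the tube_yellow; the job needs the middle-sized.

How it is judged:
On the way, in this order (a step that is already met when the one before it is completed fails the run):
1. a paddle is pressed down by the fingers (((height (world z) of pad_left below 0.113 m and contact force between the fingers and lever_left above 0.3 N and distance between the grasp point and pad_left below 0.06 m) or (height (world z) of pad_middle below 0.113 m and contact force between the fingers and lever_middle above 0.3 N and distance between the grasp point and pad_middle below 0.06 m) or (height (world z) of pad_right below 0.113 m and contact force between the fingers and lever_right above 0.3 N and distance between the grasp point and pad_right below 0.06 m))), for 0.05 s.
2. the blue-capped tube lies in the pocket, the other two are still behind their gates, all levers back at rest (x of tube_blue in the frame of dispenser between 0.085 and 0.113 m and z of tube_blue in the frame of dispenser below 0.06 m and x of tube_red in the frame of dispenser between -0.03 and 0.035 m and x of tube_yellow in the frame of dispenser between -0.03 and 0.035 m and height (world z) of each of pad_left, pad_middle, pad_right above 0.1165 m), for 0.1 s.
3. a paddle is pressed down by the fingers again (((height (world z) of pad_left below 0.113 m and contact force between the fingers and lever_left above 0.3 N and distance between the grasp point and pad_left below 0.06 m) or (height (world z) of pad_middle below 0.113 m and contact force between the fingers and lever_middle above 0.3 N and distance between the grasp point and pad_middle below 0.06 m) or (height (world z) of pad_right below 0.113 m and contact force between the fingers and lever_right above 0.3 N and distance between the grasp point and pad_right below 0.06 m))), for 0.05 s.
At the end, for the whole second after the job is handed in: the blue- and red-capped tubes lie at rest (under 20 mm/s) in the pocket (centre 85 to 113 mm along the dispenser's x, below 60 mm), the yellow-capped tube is still behind its gate (x -30 to 35 mm), and all three paddles are back up (tops over 116.5 mm high) (x of tube_blue in the frame of dispenser between 0.085 and 0.113 m and z of each of tube_blue, tube_red in the frame of dispenser below 0.06 m and x of tube_red in the frame of dispenser between 0.085 and 0.113 m and x of tube_yellow in the frame of dispenser between -0.03 and 0.035 m and height (world z) of each of pad_left, pad_middle, pad_right above 0.1165 m and linear speed of each of tube_blue, tube_red, tube_yellow below 0.02 m/s); the robot touches nothing.
It fails at once if the yellow-capped tube leaves its place behind the gate (not (x of tube_yellow in the frame of dispenser between -0.03 and 0.035 m)).
It fails at once if the robot touches a tube (contact force between any of the fingers, the arm and tube_blue above 0.3 N or contact force between any of the fingers, the arm and tube_red above 0.3 N or contact force between any of the fingers, the arm and tube_yellow above 0.3 N).
It fails at once if a tube is lifted (z of any of tube_blue, tube_red, tube_yellow in the frame of dispenser above 0.085 m).
It fails at once if the bottle, the jar or the tape roll is lifted, knocked over or shifted by more than 20 mm (distance of any of bottle, jar, tape from where it was at the start of the episode above 0.02 m or angle between any of bottle, jar, tape's own z axis and vertical above 0.3 rad).
It also fails if it takes over 40 s, if anything falls off the work surface, if the arm or the gripper's body presses on something with over 40 N, if the wrist force passes 120 N, or if a joint passes its speed limit or range.

### The arm

A 7-joint arm with a two-finger parallel gripper is mounted at the origin on the work surface. World frame = base frame: x ahead of the robot, y to its left, z up, the work surface at z = 0. Lengths are in m, angles in rad, forces in N, time in s.
With the tool pointing down it reaches from about 0.35 to 0.9 m from the base axis. Payload 19.9 kg.
Tool frame: the origin (TCP) lies midway between the tips of the shut fingers; the grasp point (between the pads) lies 19 mm behind it; z points along the fingers, x is the direction in which the jaws open and shut, and the axes are right-handed (so a half turn about z gives the same grasp; the last joint's range is limited). The gripper opens to 94 mm and grips with 3 to 60 N. Pads are 16 mm wide; open, the fingers measure 119 mm over their backs; the gripper's body (75 mm by 177 mm) begins 78 mm behind the grasp point.
Start: joints at [1.161, 0.417, -0.01, 1.614, 0.005, 1.111, -0.053], TCP at [0.225, -0.583, 0.205] pointing down, gripper open.
Joint ranges: [-2.81, 2.81], [-0.39, 2.02], [-1.27, 1.25], [0.06, 2.57], [-1.19, 4.33], [0.19, 2], [-2.82, 2.82]. Speed limits (rad/s): [1.89, 1.89, 2.39, 2.39, 3.01, 3.01, 3.01].

### API

Orientations are given as a unit quaternion [x, y, z, w].
In Python, from plant import arm, vision gives the robot as it stands. The module is installed in compiled form; this text tells all that it offers.
- The arm moves only by the tool drive_tool, never from a script. Its arguments are lists of equal length, an entry for each row: "xyz": the shift along the tool's x, y, z in mm, a list of three; "turn": the turn, a rotation vector about the tool's x, y, z in rad, a list of three; "hand": the closure, from 0 (fully open) to 1 (shut). In form: {"xyz": [[dx, dy, dz], ...], "turn": [[ax, ay, az], ...], "hand": [hand, ...]}. A call has 1 to 10 rows; each row shifts and turns the commanded pose from where the row before left it, along the tool's axes as they then stand; what a row does not reach is not made up. A row lasts 1/12 s, in which the tool goes at most 41.7 mm and 7.16 degrees, less where a joint would pass 70% of its speed; a pose out of reach is approached as far as the arm can. A call with a gripper value outside its range is refused whole. The fingers move at their own pace and stop on an object; the grip force is fixed at half the most. Time passes only in rows, so rows that do not move let the fingers close. It gives the time, the measured TCP pose, the force and the opening at its end, in the units of the state.
- arm.sense(): the state, without advancing time (a new reading comes with each control period).
- vision.read_camera(name): name is "scene" or "top"; returns a dict with "image" (400x640x3 uint8, red, green, blue), "intrinsics" (3x3 intrinsics, pixels), "rvec" (rotation vector, rad) and "tvec" (3), from world to camera coordinates, as OpenCV has them. Camera axes: x right, y down, z forward; pixel columns grow to the right and rows downward; lengths in m; the calibration is good to about 2 mm. A picture is of the moment at which its call begins. There is no depth.
- arm.job_done(): hands the job in, once; it reports no verdict.
The state is a dict: "time": time; "joint_pos": joint angles; "dq": joint speeds; "joint_efforts": joint torques, N m; "position": TCP position; "ee_rot": TCP orientation; "wrist_force": force on the tool from outside, world axes, zero at the start; "ft_torque": the same for the moment, N m; "width": finger opening in m.
Only numpy, scipy, OpenCV 4.12 (cv2) and the standard library are available. Lean on these libraries where they do the work, as an engineer would, in place of code of your own. Each camera call takes 0.05 s, during which the arm holds its last target.

## Working session

There is one attempt and no reset: what is moved stays moved. The work goes in short steps, Python scripts to look and compute and a tool call to move; the robot and the scene stay as the last step left them, time stands still between calls to the robot, and variables do not carry over. Pictures are saved under pics/ and viewed, and the job is handed in when it is done.

Besides the shell and the picture viewer there is one more tool, called after "Call:" as a command line: name --argument value ..., lists and objects as JSON in quotes. drive_tool: Moves the arm, as the interface text tells. Its arguments: {"type":"object","properties":{"xyz":{"type":"array","items":{"type":"array","items":{"type":"number"}}},"turn":{"type":"array","items":{"type":"array","items":{"type":"number"}}},"hand":{"type":"array","items":{"type":"number"}}},"required":["xyz","turn","hand"]}

```bash
mkdir -p pics; cat > h.py <<'E'
import numpy as np, cv2, json
from plant import arm, vision
def cap(name, fn):
    d=vision.read_camera(name); cv2.imwrite(fn, d["image"][:,:,::-1]); 
    np.savez(fn+".npz", **{k:np.array(v) for k,v in d.items()}); return d
def load(fn): return dict(np.load(fn+".npz"))
def ray(d,u,v,z):
    K=np.array(d["intrinsics"]);R=cv2.Rodrigues(np.array(d["rvec"],float))[0];t=np.array(d["tvec"],float).ravel()
    c=-R.T@t; r=R.T@np.linalg.solve(K,[u,v,1]); return c+r*(z-c[2])/r[2]
def proj(d,P):
    return cv2.projectPoints(np.array(P,float).reshape(-1,3),np.array(d["rvec"],float),np.array(d["tvec"],float),np.array(d["intrinsics"],float),None)[0].reshape(-1,2)
E
python3 - <<'E'
from h import *
for n in ("scene","top"): 
    d=cap(n,f"pics/{n}0.png"); print(n, ray(d,320,200,0), np.array(d["tvec"]).ravel())
s=arm.sense(); print({k:np.round(v,3).tolist() for k,v in s.items()})
E
```

```text
scene [ 0.54695297 -0.0568698   0.        ] [-0.1070472  -0.43596482  1.38481461]
top [ 0.62697424 -0.07245642  0.        ] [-0.07287483  0.60639636  1.23279297]
{'time': 0.1, 'joint_pos': [1.161, 0.418, -0.01, 1.614, 0.005, 1.111, -0.053], 'dq': [0.0, -0.001, -0.0, -0.001, 0.002, 0.001, -0.0], 'joint_efforts': [0.001, -85.259, 0.64, -42.67, -0.049, 0.016, 0.0], 'position': [0.225, -0.583, 0.205], 'ee_rot': [0.825, -0.565, -0.0, -0.0], 'wrist_force': [0.167, 0.644, 0.39], 'ft_torque': [0.024, 0.047, -0.023], 'width': 0.094}
```

View pics/scene0.png

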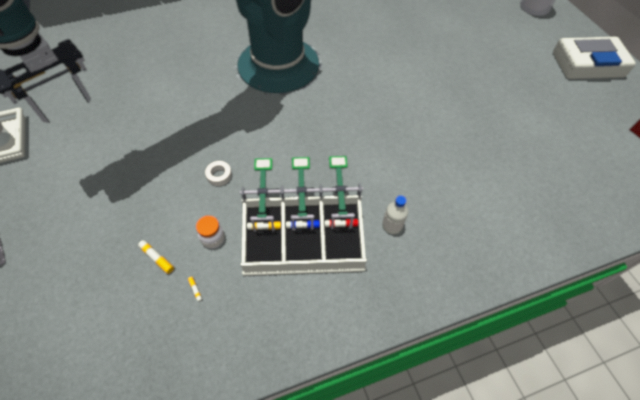

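View pics/top0.png

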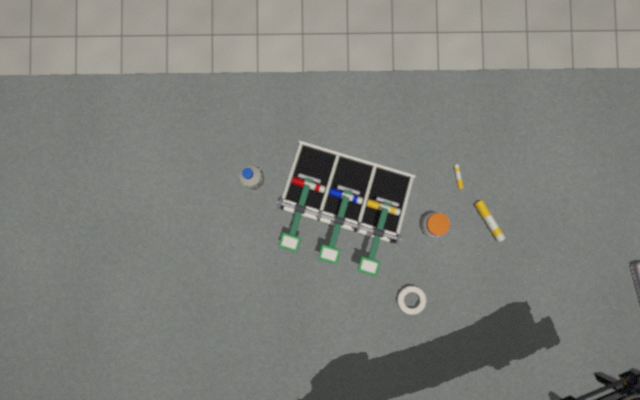

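The scene view (mirrored, facing the robot) has the paddles at (263,164), (301,163) and (338,162), with yellow at (264,226), blue at (303,225) and red at (342,223). In the top view red is left (308,185), blue is middle (346,195) and yellow is right (383,208). The paddles there are at (290,242), (329,254) and (369,266).

What could be mistaken for what I want:
- **Yellow:** two more yellow tubes lie outside at top (459,177) and (489,221). They are other sizes, so they aren't part of the job.
- **Blue:** the bottle cap at top (248,174) and a device at scene (606,58) are also blue, and neither is a tube.

My choice is the middle paddle first (blue), then the left paddle (red).

```bash
python3 - <<'E'
from h import *
def patches(d,approx):
    im=d["image"]; hsv=cv2.cvtColor(im,cv2.COLOR_RGB2HSV); out=[]
    g=cv2.inRange(hsv,(60,90,40),(95,255,220))
    for (u,v) in approx:
        m=np.zeros_like(g); m[v-13:v+14,u-13:u+14]=cv2.inRange(hsv,(0,0,150),(180,70,255))[v-13:v+14,u-13:u+14]
        n,l,s,c=cv2.connectedComponentsWithStats(m); 
        i=1+np.argmax(s[1:,4]); out.append((c[i],s[i,4]))
    return out
for n,ap in (("top",[(290,242),(329,254),(369,266)]),("scene",[(338,162),(301,163),(263,164)])):
    d=load(f"pics/{n}0.png"); P=[]
    for c,a in patches(d,ap):
        p=ray(d,*c,0.119); P.append(p); print(n,c.round(1),a,p.round(4))
    P=np.array(P); v=P[0]-P[2]; print("len",np.linalg.norm(v),"yaw deg",np.degrees(np.arctan2(-v[0],v[1])))
d=load("pics/top0.png"); c=d["image"][130:290,260:430,::-1]; cv2.imwrite("pics/crop0.png",cv2.resize(c,None,fx=4,fy=3.7,interpolation=2))
E
```

```text
top [289.2 241.8] 177 [ 0.5262 -0.0026  0.119 ]
top [328.9 253.8] 177 [ 0.4984 -0.0903  0.119 ]
top [368.5 265.8] 178 [ 0.4707 -0.1778  0.119 ]
len 0.18384337880045196 yaw deg -17.57741909440006
scene [338.3 160.3] 522 [ 0.523  -0.0024  0.119 ]
scene [301.1 161.6] 422 [ 0.4961 -0.0898  0.119 ]
scene [263.  162.5] 422 [ 0.4673 -0.1783  0.119 ]
len 0.18443994660623447 yaw deg -17.565669876938337
```

View pics/crop0.png

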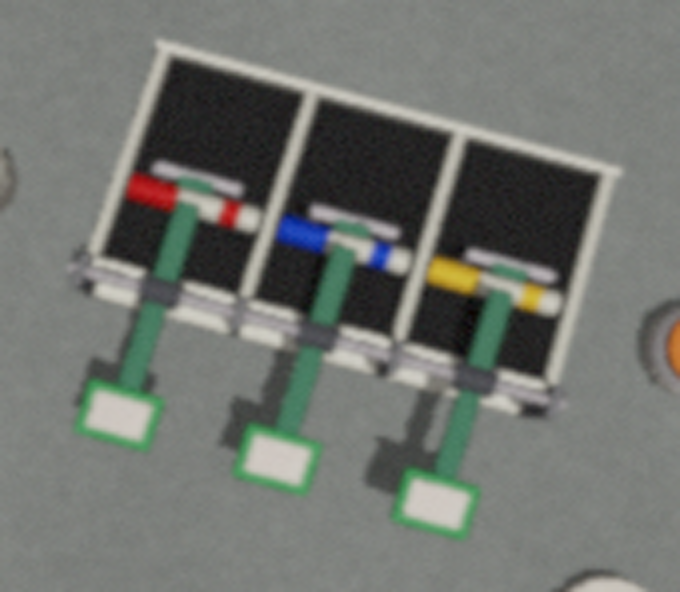

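The crop confirms red in the left lane, blue in the middle and yellow in the right. The two cameras agree to within 3 mm: the middle pad is at (0.498, -0.090) and the left pad at (0.525, -0.0025), with yaw -17.6°. I'll travel at the current height with the fingers shutting.

Call:
drive_tool --xyz '[[-20,-24,0],[-20,-24,0],[-20,-24,0],[-20,-24,0],[-20,-24,0],[-20,-24,0],[-20,-24,0],[-20,-24,0],[-20,-24,0],[-20,-24,0]]' --turn '[[0,0,0],[0,0,0],[0,0,0],[0,0,0],[0,0,0],[0,0,0],[0,0,0],[0,0,0],[0,0,0],[0,0,0]]' --hand '[1,1,1,1,1,1,1,1,1,1]'

```text
time: 0.93
position: [0.3774, -0.3084, 0.2053]
ee_rot: [0.825, -0.566, -0.0, 0.0]
wrist_force: [1.0, -0.2, -0.5]
width: 0.0307
```

Call:
drive_tool --xyz '[[-20,-24,0],[-20,-24,0],[-20,-24,0],[-20,-24,0],[-20,-24,0],[-20,-24,0],[-20,-24,0],[-20,-24,0],[0,0,0],[0,0,0]]' --turn '[[0,0,0],[0,0,0],[0,0,0],[0,0,0],[0,0,0],[0,0,0],[0,0,0],[0,0,0],[0,0,0],[0,0,0]]' --hand '[1,1,1,1,1,1,1,1,1,1]'

```text
time: 1.77
position: [0.4987, -0.0899, 0.2051]
ee_rot: [0.826, -0.564, -0.0, -0.0]
wrist_force: [-0.0, -1.5, 0.2]
width: 0.0004
```

Call:
drive_tool --xyz '[[0,0,0],[0,0,0],[0,0,0],[0,0,0],[0,0,0],[0,0,0],[0,0,0],[0,0,0]]' --turn '[[0,0,0.11],[0,0,0.11],[0,0,0.11],[0,0,0.11],[0,0,0.11],[0,0,0.11],[0,0,0.02],[0,0,0]]' --hand '[1,1,1,1,1,1,1,1]'

```text
time: 2.43
position: [0.4981, -0.0922, 0.2054]
ee_rot: [-0.589, 0.808, 0.0, -0.0]
wrist_force: [-0.3, 0.2, 0.2]
width: 0.0004
```

Call:
drive_tool --xyz '[[-2,0,20],[0,0,20],[0,0,20],[0,0,13],[0,0,0],[0,0,0]]' --turn '[[0,0,0],[0,0,0],[0,0,0],[0,0,0],[0,0,0],[0,0,0]]' --hand '[1,1,1,1,1,1]'

```text
time: 2.93
position: [0.4988, -0.0898, 0.1324]
ee_rot: [-0.59, 0.808, 0.0, -0.0]
wrist_force: [-0.1, -0.1, 0.6]
width: 0.0008
```

```bash
python3 - <<'E'
from h import *
d=cap("scene","pics/s1.png"); e=cap("top","pics/t1.png")
a=cv2.resize(d["image"][120:290,220:420,::-1],None,fx=3.4,fy=3.4); cv2.imwrite("pics/s1c.png",a)
print(arm.sense()["position"], proj(d,arm.sense()["position"]))
E
```

```text
[ 0.4995137  -0.08978879  0.13336805] [[301.45595569 159.066787  ]]
```

View pics/s1c.png

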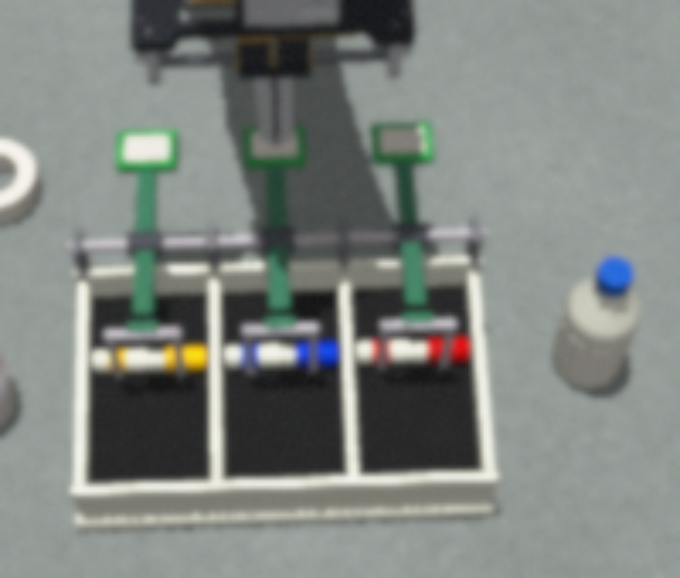

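The shut fingertips are over the middle paddle (crop 275,140, which is scene about 301,160), in line with the blue tube. Next I'll press down to about z = 0.098.

Call:
drive_tool --xyz '[[0,0,7],[0,0,6],[0,0,6],[0,0,6],[0,0,6],[0,0,4],[0,0,0],[0,0,0],[0,0,0],[0,0,0]]' --turn '[[0,0,0],[0,0,0],[0,0,0],[0,0,0],[0,0,0],[0,0,0],[0,0,0],[0,0,0],[0,0,0],[0,0,0]]' --hand '[1,1,1,1,1,1,1,1,1,1]'

```text
time: 3.87
position: [0.4992, -0.0895, 0.0974]
ee_rot: [-0.589, 0.808, -0.0, 0.0]
wrist_force: [1.0, -0.8, 3.6]
width: 0.0004
```

```bash
python3 - <<'E'
from h import *
d=cap("scene","pics/s2.png")
a=cv2.resize(d["image"][120:290,220:420,::-1],None,fx=3.4,fy=3.4); cv2.imwrite("pics/s2c.png",a)
s=arm.sense();print(s["position"], s["wrist_force"])
E
```

```text
[ 0.49914069 -0.08952992  0.097438  ] [0.02741039 0.03139822 4.36618239]
```

View pics/s2c.png

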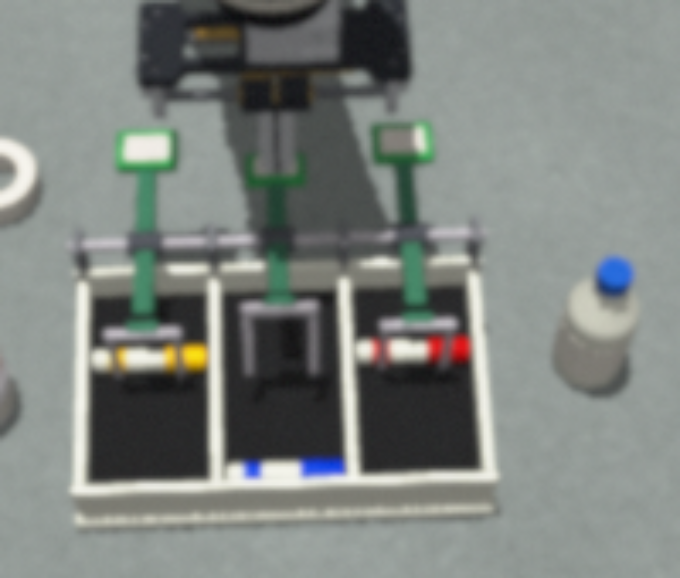

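The blue tube has rolled to the pocket (crop 287,468), and the yellow and red tubes are still behind their gates. I'll release and let the paddle come up.

Call:
drive_tool --xyz '[[0,0,-8],[0,0,-8],[0,0,-8],[0,0,-12],[0,0,-14],[0,0,0],[0,0,0],[0,0,0],[0,0,0],[0,0,0]]' --turn '[[0,0,0],[0,0,0],[0,0,0],[0,0,0],[0,0,0],[0,0,0],[0,0,0],[0,0,0],[0,0,0],[0,0,0]]' --hand '[1,1,1,1,1,1,1,1,1,1]'

```text
time: 4.75
position: [0.4988, -0.0895, 0.1469]
ee_rot: [-0.589, 0.808, 0.0, -0.0]
wrist_force: [1.0, 0.1, -0.2]
width: 0.0007
```

```bash
python3 - <<'E'
from h import *
d=cap("scene","pics/s3.png")
a=cv2.resize(d["image"][120:290,220:420,::-1],None,fx=3.4,fy=3.4); cv2.imwrite("pics/s3c.png",a)
s=arm.sense();p=s["position"];print(p, s["wrist_force"])
from scipy.spatial.transform import Rotation as Ro
print("to left pad, tool mm", 1000*Ro.from_quat(s["ee_rot"]).inv().apply(np.array([0.5255,-0.0025,p[2]])-p))
E
```

```text
[ 0.49881301 -0.0894914   0.14695657] [ 0.62365962  0.65972405 -0.10498562]
to left pad, tool mm [-9.09844969e+01  1.23310397e+00 -1.22554480e-03]
```

View pics/s3c.png

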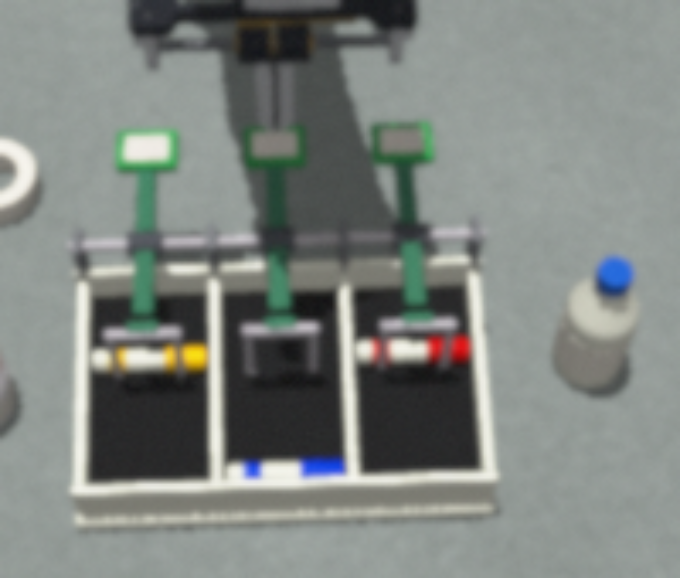

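The middle paddle is back up level, blue is still in the pocket at crop (287,468), and the gates are shut. Now I'll move to the left paddle.

Call:
drive_tool --xyz '[[-18,0,0],[-18,0,0],[-18,0,0],[-18,0,0],[-19,1,0],[0,0,0],[0,0,7],[0,0,7],[0,0,0],[0,0,0]]' --turn '[[0,0,0],[0,0,0],[0,0,0],[0,0,0],[0,0,0],[0,0,0],[0,0,0],[0,0,0],[0,0,0],[0,0,0]]' --hand '[1,1,1,1,1,1,1,1,1,1]'

```text
time: 5.63
position: [0.5254, -0.0034, 0.1327]
ee_rot: [-0.589, 0.808, 0.0, -0.001]
wrist_force: [0.1, 0.2, 0.3]
width: 0.0004
```

```bash
python3 - <<'E'
from h import *
d=cap("scene","pics/s4.png")
a=cv2.resize(d["image"][120:290,220:420,::-1],None,fx=3.4,fy=3.4); cv2.imwrite("pics/s4c.png",a)
s=arm.sense();print(s["position"], s["wrist_force"])
E
```

```text
[ 0.52574841 -0.00325057  0.13312838] [-0.0511371  -0.54640787 -0.08498061]
```

View pics/s4c.png

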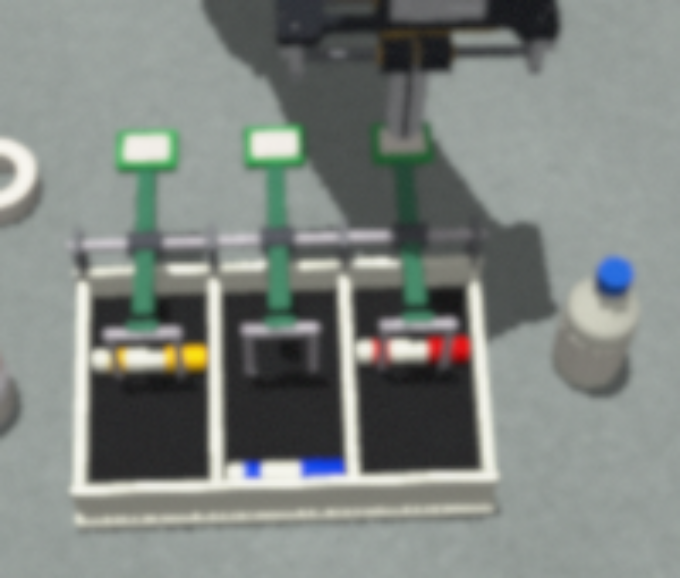

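The fingertips are over the left paddle (crop 403,138), which belongs to the red tube's lane, and the other two paddles are up. I'll press it now.

Call:
drive_tool --xyz '[[0,0,7],[0,0,6],[0,0,6],[0,0,6],[0,0,6],[0,0,4],[0,0,0],[0,0,0],[0,0,0],[0,0,0]]' --turn '[[0,0,0],[0,0,0],[0,0,0],[0,0,0],[0,0,0],[0,0,0],[0,0,0],[0,0,0],[0,0,0],[0,0,0]]' --hand '[1,1,1,1,1,1,1,1,1,1]'

```text
time: 6.52
position: [0.5259, -0.0026, 0.0986]
ee_rot: [-0.589, 0.808, 0.0, -0.0]
wrist_force: [-0.6, 0.4, 3.0]
width: 0.0006
```

```bash
python3 - <<'E'
from h import *
d=cap("scene","pics/s5.png")
a=cv2.resize(d["image"][120:290,220:420,::-1],None,fx=3.4,fy=3.4); cv2.imwrite("pics/s5c.png",a)
s=arm.sense();print(s["position"], s["wrist_force"])
E
```

```text
[ 0.52594013 -0.00254615  0.09863505] [-1.69952344  0.08075148  4.03034237]
```

View pics/s5c.png

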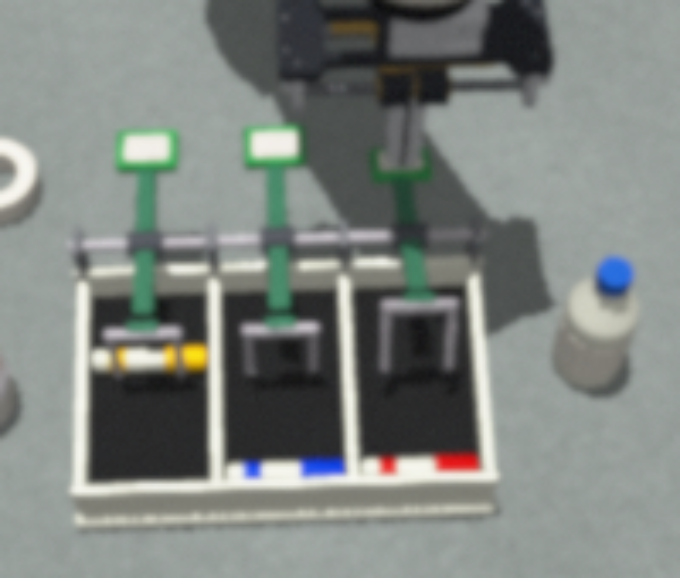

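Red is in the pocket (crop 421,464) beside blue, and yellow is still behind its gate. I'll release and rise clear.

Call:
drive_tool --xyz '[[0,0,-8],[0,0,-8],[0,0,-8],[0,0,-15],[0,0,-20],[0,0,-20],[0,0,0],[0,0,0],[0,0,0],[0,0,0]]' --turn '[[0,0,0],[0,0,0],[0,0,0],[0,0,0],[0,0,0],[0,0,0],[0,0,0],[0,0,0],[0,0,0],[0,0,0]]' --hand '[1,1,1,1,1,1,1,1,1,1]'

```text
time: 7.4
position: [0.5256, -0.0026, 0.1769]
ee_rot: [-0.589, 0.808, 0.0, -0.0]
wrist_force: [-1.4, 0.3, -0.3]
width: 0.0001
```

```bash
python3 - <<'E'
from h import *
d=cap("scene","pics/s6.png")
a=cv2.resize(d["image"][110:290,200:420,::-1],None,fx=3.2,fy=3.2); cv2.imwrite("pics/s6c.png",a)
s=arm.sense();print(s["time"],s["position"], s["wrist_force"], np.abs(s["dq"]).max())
y=np.radians(-17.57); X=np.array([np.cos(y),np.sin(y)]);Y=np.array([-X[1],X[0]]); o=np.array([0.498,-0.090])+0.12*X
hsv=cv2.cvtColor(d["image"],cv2.COLOR_RGB2HSV)
for n,lo,hi in(("red",(170,150,80),(180,255,255)),("blue",(110,150,80),(130,255,255))):
    m=cv2.inRange(hsv,lo,hi); m[:235]=0;m[275:]=0;m[:,:240]=0;m[:,365:]=0
    v,u=np.nonzero(m); p=ray(d,u.mean(),v.mean(),0.045)[:2]-o; print(n,len(u),"disp xy",p@X,p@Y)
E
```

```text
7.45 [ 0.52561197 -0.00262803  0.17684473] [-0.32300724 -0.3189177   0.0325228 ] 0.0016365484697706495
red 5 disp xy 0.09516238762656515 0.11972427815713158
blue 73 disp xy 0.09683292450350982 0.013843243837982822
```

View pics/s6c.png

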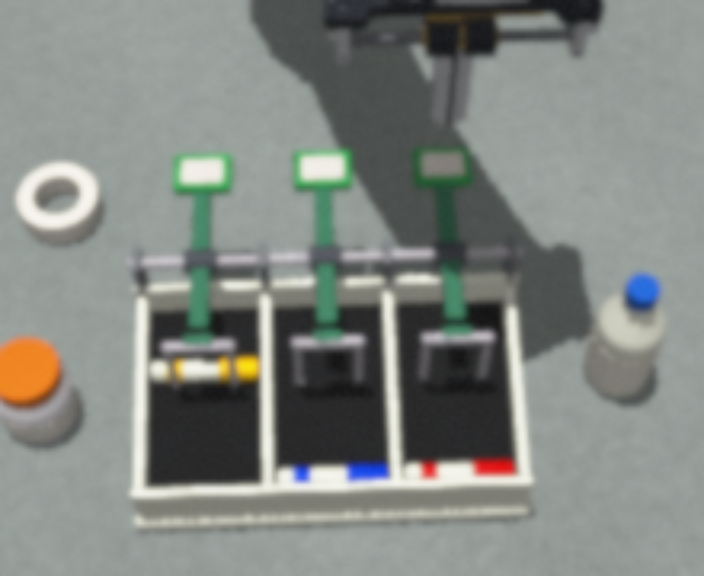

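All three paddles are up. Blue (333,472) and red (460,468) lie in the pocket, yellow is at its gate, the bystanders are untouched and the fingers are clear. I'll hand it in.

```bash
python3 -c "
from plant import arm
print(arm.job_done())"
```

```text
the job is handed in; nothing more can be done
None
```

I pressed the middle paddle with the shut fingertips, so the blue-capped tube rolled into the pocket, and let it come back up. Then I did the same with the left paddle for the red-capped tube, and handed the job in at about 7.5 s; it gave no verdict.

The last picture showed:
- **Tubes:** Blue and red were in the pocket. Blue was at x about 97 mm in the dispenser frame. Red came out at about 95 mm, from only 5 mask pixels, so that figure is weak, but red visibly lay in line with blue. Yellow was still behind its gate.
- **Paddles and bystanders:** All three paddles were back up. The bottle, jar and tape roll had not visibly moved.
- **Robot:** The fingers were about 58 mm above the paddle, with wrist force near zero. Pressing took about 4 N each time.

No check failed. The only disagreement was about 3 mm between the two cameras on the paddle positions.

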